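# Put the used charcoal block away in the free smothering chamber

### The job

Take the charcoal block out of the firebrick hearth, lay it flat in the empty chamber of the steel box and slide that chamber's cover fully shut. The charcoal is brittle: set it down, do not drop it. Leave the other chamber's block and its open cover, and the other things on the bench, as they are.

Things in the scene. Friction and masses are not known exactly. Their poses are not given: they have to be found in the camera images.
- block: Used charcoal block to put away: black, 62 (x) x 40 (y) x 28 mm high, 40 g. Origin: centre of underside. Starts flat in the hearth channel, x along it; there fingers fit only at its ends (62 mm grip). In the chamber they fit only at its long sides (40 mm grip), so set it on the bench in between and regrip; the bench around x 0.49, y 0 between hearth and box is free for that.
- cold_block: A black charcoal block of the same size that already lies in one of the box's two chambers (which one differs from start to start). Origin: centre of its underside. To be left alone.
- hearth: Fixed hearth: white board 160 x 170 x 10 mm with two orange firebricks on it, tops 50 mm above the bench, forming a channel 54 mm wide along its x axis, open at both ends and on top. Origin: centre of its underside; the channel runs over the origin, its floor 10 mm above the bench.
- box: Fixed grey steel box, 206 (x) x 252 (y) mm, 46 mm high, with rails 4 mm wide along x at y = -124, 0 and 124 mm that rise to 54 mm. Origin: centre of its underside. Its -x half (towards the robot) holds two open-topped chambers side by side, left at +y and right at -y; the rest is a closed deck where open covers park. A flat tan stain on a floor is only a mark.
- left_chamber (a point): Centre of the floor of the left (+y) chamber, 61 mm in front (-x) of the box's origin, 62 mm to +y and 4 mm above the bench. The chamber is 76 (box x) x 120 (box y) mm inside and 42 mm deep. Axes as the box's.
- right_chamber (a point): The same for the right (-y) chamber.
- left_cover (a joint): Left chamber's flat steel cover, 82 x 118 x 4 mm, its top 50 mm above the bench: slides along the box's x axis; 0 = fully shut over its chamber, grows as it opens backwards (+x of the box) to 0.124 m at its stop. It stays where it is left (friction about 1.5 N). It starts at least 82 mm open, leaving its chamber fully clear.
- right_cover (a joint): Right chamber's cover, the same as the left: slides along the box's x axis; 0 = fully shut over its chamber, grows as it opens backwards (+x of the box) to 0.124 m at its stop. It stays where it is left (friction about 1.5 N). It starts at least 82 mm open, leaving its chamber fully clear.
- left_tab (a point): Point on the red grip tab standing in the middle of the left cover: tab 12 (box x) x 40 (box y) mm, from 50 to 74 mm above the bench; the point lies 64 mm above the bench, at the tab's middle. When shut it stands over the chamber's centre. Axes as the box's.
- right_tab (a point): The same point on the right cover's red tab.
- torch: Bystander: upright hand torch, steel can 48 mm wide, 129 mm tall in all. Origin: centre of its underside.
- third_hand: Bystander: black round weighted stand 68 mm wide, 81 mm tall with a steel arm. Origin: centre of its underside.
- solder_board: Bystander: white board 110 x 75 x 16 mm. Origin: centre of its underside.
- tweezers: Bystander: steel tweezers with blue grip lying flat along their x, 150 x 14 x 10 mm. Origin: centre of its underside.
Things that resemble listed ones, but are neither listed nor needed, are in the scene too. What is shaped like the block but purple or white is not meant.

How it is judged (in metres and radians):
On the way:
1. the charcoal block lies flat and released on the floor of the chamber that was empty (((y of cold_block in the frame of box below 0 m and x of block in the frame of left_chamber between -0.01 and 0.01 m and y of block in the frame of left_chamber between -0.045 and 0.045 m and z of block in the frame of left_chamber below 0.004 m and angle between block's own z axis and vertical below 0.1 rad) or (y of cold_block in the frame of box above 0 m and x of block in the frame of right_chamber between -0.01 and 0.01 m and y of block in the frame of right_chamber between -0.045 and 0.045 m and z of block in the frame of right_chamber below 0.004 m and angle between block's own z axis and vertical below 0.1 rad)) and contact force between the fingers and block below 0.05 N and linear speed of block below 0.02 m/s), for 0.2 s.
At the end, for the whole second after the job is handed in: The charcoal block lies flat and still on the floor of the chamber that was empty at the start, released, and that chamber's cover is shut to within 4 mm; the other block is still in its own chamber with its cover open ((((y of cold_block in the frame of box below 0 m and x of block in the frame of left_chamber between -0.01 and 0.01 m and y of block in the frame of left_chamber between -0.045 and 0.045 m and z of block in the frame of left_chamber below 0.004 m and angle between block's own z axis and vertical below 0.1 rad) and value of joint left_cover below 0.004 m and value of joint right_cover above 0.06 m) or ((y of cold_block in the frame of box above 0 m and x of block in the frame of right_chamber between -0.01 and 0.01 m and y of block in the frame of right_chamber between -0.045 and 0.045 m and z of block in the frame of right_chamber below 0.004 m and angle between block's own z axis and vertical below 0.1 rad) and value of joint right_cover below 0.004 m and value of joint left_cover above 0.06 m)) and contact force between the fingers and block below 0.05 N and linear speed of block below 0.02 m/s); the robot touches nothing.
It fails at once if the charcoal block is dropped: it falls freely at more than 0.5 m/s (about 13 mm of fall) (linear speed of block above 0.5 m/s and contact force between anything else and block below 0.2 N).
It fails at once if the block already in the box is moved more than 10 mm (distance of cold_block from where it was at the start of the episode above 0.01 m).
It fails at once if the cover of the chamber that was already full is moved more than 10 mm ((y of cold_block in the frame of box above 0 m and distance of left_tab from where it was at the start of the episode above 0.01 m) or (y of cold_block in the frame of box below 0 m and distance of right_tab from where it was at the start of the episode above 0.01 m)).
It fails at once if the torch, third-hand stand, soldering board or tweezers is moved more than 25 mm (distance of any of torch, third_hand, solder_board, tweezers from where it was at the start of the episode above 0.025 m).
It also fails if it takes over 69 s, if anything falls off the work surface, if the arm or the gripper's body presses on something with over 40 N, if the wrist force passes 120 N, or if a joint passes its speed limit or range.

### The arm

A 7-joint arm with a two-finger parallel gripper is mounted at the origin on the work surface. World frame = base frame: x ahead of the robot, y to its left, z up, the work surface at z = 0. Lengths are in mm, angles in rad, forces in N, time in s.
With the tool pointing down it reaches from about 425 to 875 mm from the base axis. Payload 8.4 kg.
Tool frame: the origin (TCP) lies midway between the tips of the shut fingers; the grasp point (between the pads) lies 19 mm behind it (grip_point_offset is the z of the grasp point in the tool frame, in mm); z points along the fingers, y is the direction in which the jaws open and shut (so a half turn about z gives the same grasp; the last joint's range is limited). The gripper opens to 85 mm and grips with 20 to 120 N. Pads are 22 mm wide; open, the fingers measure 114 mm over their backs; the gripper's body (76 mm by 85 mm) begins 54 mm behind the grasp point. The pads swing forward as they close: fully open they stand 13 mm farther back than shut.
Start: joints at [1.022, 0.333, 0.04, 1.465, -0.013, 1.343, -0.059], TCP at [282.585, -585.329, 231.308] pointing down, gripper open.
Joint ranges: [-2.58, 2.58], [-0.38, 2.09], [-1.3, 1.39], [0.25, 2.4], [-1.5, 4.64], [0.08, 2.09], [-2.65, 2.65]. Speed limits (rad/s): [2.22, 2.22, 2.79, 2.79, 3.14, 3.14, 3.14].

### API

Orientations are given as [roll, pitch, yaw] about the fixed x, y, z axes, in that order (R = Rz(yaw) Ry(pitch) Rx(roll)).
In Python, from station import read_state, capture, finish_job, grip_point_offset gives the robot as it stands.
- The arm moves only by the shell command python3 -m creep 'ROWS' [OPENING] [FORCE]. ROWS is JSON, a list of rows, each a list of 2 entries, a list of its own where there are three numbers: the shift along the tool's x, y, z in m, then the turn, a rotation vector about the tool's x, y, z in degrees. In form: [[[tx, ty, tz], [wx, wy, wz]], ...]. A call has 1 to 8 rows; each row shifts and turns the pose as measured when the row begins, along the tool's axes as they then stand; what a row does not reach is not made up. A row lasts 1/12 s, in which the tool goes at most 41.7 mm and 7.16 degrees, less where a joint would pass 70% of its speed; a pose out of reach is approached as far as the arm can. A call is refused whole if a number of a shift passes 0.0417 or a number of a turn 7.16, either way. A call with a gripper value outside its range is refused whole. OPENING is the gripper command: -1 is shut, 1 is fully open, values between are in proportion, set as the call begins (- or left out, the last holds). The fingers move at their own pace and stop on an object; FORCE is the grip in N (left out, the last holds). Time passes only in rows, so rows that do not move let the fingers close. It gives the time, the measured TCP pose, the force and the opening at its end, in the units of the state.
- read_state(): the state, without advancing time (a new reading comes with each control period).
- capture(name): name is "side" or "top"; returns a dict with "image" (480x640x3 uint8, red, green, blue), "range_z" (480x640 float32, mm along the optical axis (not along the pixel's ray), 0 where there is no reading), "fx", "fy", "cx", "cy" (pixels), "k1" (the pictures are not rectified: a ray, as slopes to the right and down, at radius r is drawn at 1 + k1 r^2 times it, then the intrinsics apply), "eye" and "rotation" of the camera in the world. Camera axes: x right, y up, looking along -z (the intrinsics and any distortion apply to the point x, -y, -z); pixel columns grow to the right and rows downward; lengths in mm; the calibration is good to about 2 mm. A picture is of the moment at which its call begins.
- finish_job(): hands the job in, once; it reports no verdict.
The state is a dict: "time": time; "q": joint angles; "joint_velocities": joint speeds; "joint_torque": joint torques, N m; "tool_pos": TCP position; "ee_rot": TCP orientation; "force": force on the tool from outside, world axes, zero at the start; "ft_torque": the same for the moment, N m; "finger_gap": finger opening in mm.
Only numpy, scipy, OpenCV 4.12 (cv2) and the standard library are available. Lean on these libraries where they do the work, as an engineer would, in place of code of your own. Each camera call takes 0.05 s, during which the arm holds its last target. There are 200 camera calls.

## Working session

There is one attempt and no reset: what is moved stays moved. The work goes in short steps, Python scripts to look and compute and a shell command to move; the robot and the scene stay as the last step left them, time stands still between calls to the robot, and variables do not carry over. Pictures are saved under pics/ and viewed, about 8 in all and at most 12, crops included, and the job is handed in when it is done.

```bash
mkdir -p pics; ls
cat > h.py <<'E'
import numpy as np, cv2
from station import read_state, capture, finish_job, grip_point_offset
from scipy.spatial.transform import Rotation as R
def cloud(c):
    "world xyz (mm) per pixel from range"
    z=c["range_z"]; h,w=z.shape
    K=np.array([[c["fx"],0,c["cx"]],[0,c["fy"],c["cy"]],[0,0,1.]])
    u,v=np.meshgrid(np.arange(w),np.arange(h))
    p=cv2.undistortPoints(np.stack([u,v],-1).reshape(-1,1,2).astype(float),K,np.array([c["k1"],0,0,0.])).reshape(h,w,2)
    d=np.stack([p[...,0],-p[...,1],-np.ones((h,w))],-1)@np.array(c["rotation"]).T
    return d,np.array(c["eye"])+d*z[...,None]
def plane(c,d,uv,h):
    e=np.array(c["eye"]); r=d[int(round(uv[1])),int(round(uv[0]))]; return e+r*(h-e[2])/r[2]
def save(n,im): cv2.imwrite(f"pics/{n}.png",im[...,::-1])
E
python3 - <<'E'
from h import *
print(read_state(),grip_point_offset)
for n in("top","side"):
    c=capture(n);save(n+"0",c["image"]);np.save(n+"0.npy",c,allow_pickle=True)
    print(n,c["eye"],np.round(c["rotation"],3).tolist(),c["fx"],c["cx"],c["cy"],c["k1"],(c["range_z"]>0).mean())
E
```

```text
pics
{'time': 0.0, 'q': array([ 1.02181908,  0.33387008,  0.03988083,  1.4663147 , -0.01340313,
        1.34329066, -0.05852635]), 'joint_velocities': array([ 0.00073277,  0.00168237, -0.00030633, -0.00016959, -0.00180037,
        0.00038114, -0.0005493 ]), 'joint_torque': array([-9.16121171e-04, -6.58561349e+01,  1.36397816e+00, -4.05571282e+01,
        1.62275915e-02,  1.23559145e-02, -1.74049882e-05]), 'tool_pos': array([ 282.36168819, -584.94224543,  230.42649274]), 'ee_rot': array([-3.13997950e+00,  1.07636806e-04,  4.49725838e-01]), 'force': array([-0.28744268, -0.03520066,  0.13843069]), 'ft_torque': array([ 0.02247841, -0.01072702,  0.0021252 ]), 'finger_gap': 85.23605935351287} -18.700000000000003
top [ 416.09787309  -13.64280236 1294.43260617] [0.088, 0.023, -1.582] 499.71245451306925 321.49418978013284 231.9594367616692 -0.036927478054923274 0.9961490885416666
side [ 1131.74049788 -1109.87569997  1018.27402727] [0.928, 0.016, 0.472] 621.4787704798714 319.60330082226506 227.56934568979997 -0.14526160477487532 0.996064453125
```

View pics/top0.png

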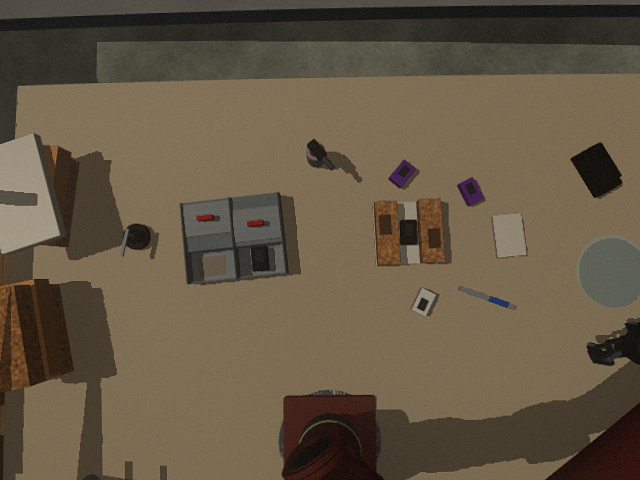

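View pics/side0.png

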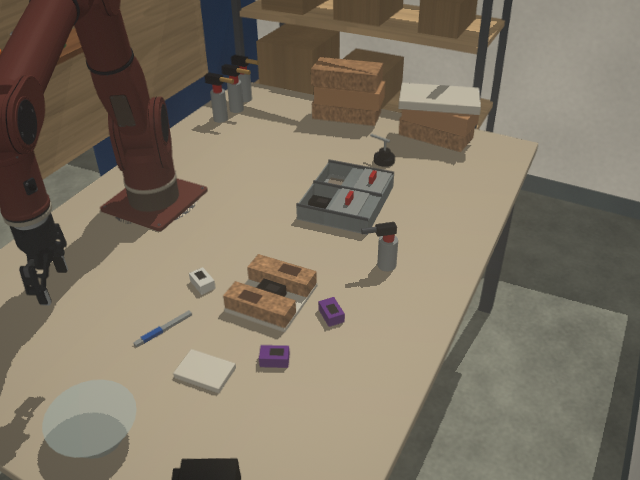

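Top view: the target block is at (408,232) in the channel between the bricks. The cold block is at (261,257) in the right chamber. The left chamber is empty with a stain at (214,266), and its red tab is at (205,217).

Lookalikes are the cold block (261,257), purple blocks (403,173) and (470,191), white block (424,302), big black thing (597,170), and dark marks on the bricks (386,224) and (434,238). By the description I choose (408,232).

```bash
sed -i 's/np.array(c\["rotation"\]).T/ROT(c).T/' h.py
cat >> h.py <<'E'
def ROT(c): return R.from_euler("xyz",c["rotation"]).as_matrix()
def rect(P,m):
    "minAreaRect in world of masked points' xy"
    (x,y),(w,h),a=cv2.minAreaRect(P[m][:,:2].astype(np.float32)); return np.round([x,y,w,h,a],1)
E
python3 - <<'E'
from h import *
import h
for n in("top","side"):
    c=np.load(n+"0.npy",allow_pickle=True).item()
    for nm,f in(("rpy",lambda c:R.from_euler("xyz",c["rotation"]).as_matrix()),("rv",lambda c:R.from_rotvec(c["rotation"]).as_matrix())):
        h.ROT=f; d,P=cloud(c)
        m=(P[...,0]>350)&(P[...,0]<800)&(abs(P[...,1])<400)&(abs(P[...,2])<60)
        print(n,nm,"bench z pct",np.percentile(P[m][:,2],[5,25,50,75,95]).round(1))
c=np.load("top0.npy",allow_pickle=True).item(); h.ROT=lambda c:R.from_euler("xyz",c["rotation"]).as_matrix()
d,P=cloud(c)
for uv in((408,232),(261,257),(214,266),(205,217),(255,223),(386,250),(424,302),(510,235),(320,300)): print(uv,P[uv[1],uv[0]].round(1))
crop=c["image"][180:300,170:460]; save("crop1",cv2.resize(crop,None,fx=2.7,fy=2.7,interpolation=cv2.INTER_CUBIC))
E
```

```text
top rpy bench z pct [-3.9 -1.1  1.1  5.5 50.9]
top rv bench z pct [-31.2 -19.   -6.3   4.1  51.3]
side rpy bench z pct [-2.8 -0.3  1.9 19.5 51.2]
side rv bench z pct [-57.8 -48.1 -35.1  -8.2  28.6]
(408, 232) [ 525.  -204.    36.1]
(261, 257) [466.7 168.2  32.6]
(214, 266) [445.8 294.6   5.2]
(205, 217) [565.6 301.4  74.3]
(255, 223) [548.8 176.7  75.9]
(386, 250) [ 479.6 -146.2   49.2]
(424, 302) [ 348.8 -241.4   24.6]
(510, 235) [ 515.9 -469.3   11.7]
(320, 300) [355.5  20.8  -1.6]
```

View pics/crop1.png

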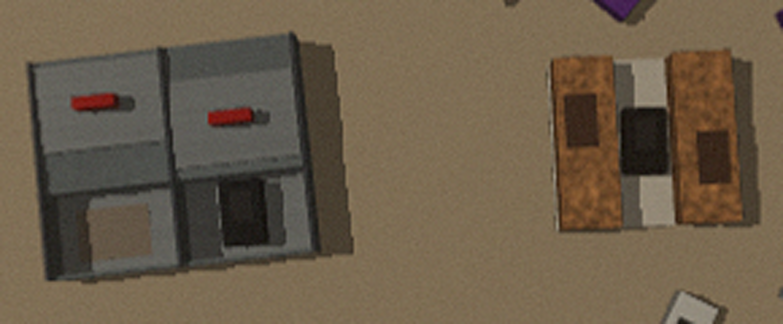

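The crop confirms it: the black block lies in the white channel (crop 645,140), plain brown marks lie on the bricks, the left chamber is empty with a stain, and the right one holds a black block. RPY is the right camera convention, since the heights match.

```bash
cat > meas.py <<'E'
from h import *
import sys
def load(n,k): return np.load(f"{n}{k}.npy",allow_pickle=True).item()
for n in("top","side"):
    c=load(n,0); d,P=cloud(c); im=c["image"].astype(int); mx=im.max(-1); e=np.array(c["eye"])
    def cast(m,h): r=d[m]; return e+r*((h-e[2])/r[:,2])[:,None]
    X,Y,Z=P[...,0],P[...,1],P[...,2]
    def rc(q): (x,y),(w,hh),a=cv2.minAreaRect(q[:,:2].astype(np.float32)); return np.round([x,y,w,hh,a],1)
    hs=cv2.cvtColor(c["image"],cv2.COLOR_RGB2HSV)
    def big(m):
        k,l,s,_=cv2.connectedComponentsWithStats(m.astype(np.uint8)); return l==1+np.argmax(s[1:,4])
    m=big((abs(X-525)<60)&(abs(Y+204)<45)&(mx<60)&(Z>28)&(Z<46)); print(n,"block",rc(cast(m,38)),m.sum(),Z[m].mean().round(1))
    m=(abs(X-525)<120)&(abs(Y+204)<130)&(Z>43)&(Z<60); print(n,"bricks",rc(cast(m,50)),m.sum())
    m=(abs(X-466)<60)&(abs(Y-168)<50)&(mx<50)&(Z>24)&(Z<42); print(n,"cold",rc(cast(big(m),32)))
    m=(abs(X-520)<160)&(abs(Y-232)<170)&(Z>30)&(Z<90); print(n,"box",rc(cast(big(m)&(Z<60),48)))
    red=((hs[...,0]<8)|(hs[...,0]>172))&(hs[...,1]>150)&(mx>80)&(abs(X-555)<60)
    for y0 in(301,177):
        m=big(red&(abs(Y-y0)<45)&(Z>65)); print(n,"tab",rc(cast(m,74)))
E
python3 meas.py
```

```text
top block [ 526.1 -204.9   59.5   40.6    1.4] 385 37.8
top bricks [ 527.2 -205.   159.8  167.     2. ] 2872
top cold [464.7 172.6  61.9  40.7   5.3]
top box [516.7 237.6 207.2 257.    5.9]
top tab [565.2 304.   10.9  35.8   6.3]
top tab [550.1 178.2  11.1  38.2   6.4]
side block [ 528.5 -204.7   65.1   32.6    1. ] 192 37.9
side bricks [ 526.9 -213.6  165.1  177.9    2.1] 2473
side cold [470.9 148.9  38.5  14.8  15.8]
side box [516.7 228.  217.8 290.4   5.9]
side tab [566.3 294.6  11.   45.9   8.3]
side tab [552.1 170.1  13.1  46.1   9.5]
```

Measurements agree with the given sizes. Block is at (526.5,-205), yaw 2°. Box origin is at (517,237.5), yaw 6°. Tabs at box y = +61/-62.6. The left chamber centre is at about (449.5,293) and left opening is about 116 mm. Next, a planner that prints shifts.

```bash
cat > plan.py <<'E'
"plan.py x y z yaw_deg [maxstep mm]: how far to go, in tool axes (m, deg) per row"
from h import *
import sys
t=np.array(list(map(float,sys.argv[1:4]))); Rt=R.from_euler("xyz",[180,0,float(sys.argv[4])],degrees=True)
mx=float(sys.argv[5]) if len(sys.argv)>5 else 40
s=read_state(); p=np.array(s["tool_pos"]); r=R.from_euler("xyz",s["ee_rot"])
w=(r.inv()*Rt).as_rotvec(degrees=True)
n=int(np.ceil(max(np.linalg.norm(t-p)/mx,np.abs(w).max()/7.1,1)))
print("t",round(s["time"],2),"pos",p.round(1),"rpy",np.degrees(s["ee_rot"]).round(1),"F",np.round(s["force"],1),"gap",round(s["finger_gap"],1),"rows",n)
for i in range(min(n,8)):
    a=r*R.from_rotvec(w*i/n,degrees=True); print((a.inv().apply((t-p)/n)/1000).round(4).tolist(),(w/n).round(2).tolist())
E
python3 plan.py 526.5 -205 130 92
```

```text
t 0.1 pos [ 282.4 -585.   230.5] rpy [-179.9    0.    25.8] F [ 0.5 -0.  -0.1] gap 85.3 rows 12
[0.0321, -0.0197, 0.0084] [-0.01, -0.0, -5.52]
[0.0338, -0.0165, 0.0084] [-0.01, -0.0, -5.52]
[0.0353, -0.0132, 0.0084] [-0.01, -0.0, -5.52]
[0.0364, -0.0097, 0.0084] [-0.01, -0.0, -5.52]
[0.0371, -0.0062, 0.0084] [-0.01, -0.0, -5.52]
[0.0375, -0.0026, 0.0084] [-0.01, -0.0, -5.52]
[0.0376, 0.0011, 0.0084] [-0.01, -0.0, -5.52]
[0.0373, 0.0047, 0.0084] [-0.01, -0.0, -5.52]
```

```bash
python3 -m creep '[[[0.032,-0.02,0.003],[0,0,-5.5]],[[0.034,-0.0165,0.003],[0,0,-5.5]],[[0.035,-0.013,0.003],[0,0,-5.5]],[[0.036,-0.01,0.003],[0,0,-5.5]],[[0.037,-0.006,0.003],[0,0,-5.5]],[[0.0375,-0.0025,0.003],[0,0,-5.5]],[[0.0375,0.001,0.003],[0,0,-5.5]],[[0.037,0.0045,0.003],[0,0,-5.5]]]' 1 30; python3 plan.py 526.5 -205 120 92
```

```text
time: 0.77
tool_pos: [439.4, -329.0, 201.1]
ee_rot: [-3.134, 0.003, 1.232]
force: [1.2, -0.3, -0.1]
finger_gap: 85.1
t 0.77 pos [ 439.4 -329.   201.1] rpy [-1.795e+02  1.000e-01  7.060e+01] F [ 1.2 -0.3 -0.1] gap 85.1 rows 5
[0.0292, 0.0083, 0.0161] [-0.1, 0.01, -4.28]
[0.0285, 0.0104, 0.0161] [-0.1, 0.01, -4.28]
[0.0277, 0.0125, 0.0161] [-0.1, 0.01, -4.28]
[0.0266, 0.0145, 0.0161] [-0.1, 0.01, -4.28]
[0.0255, 0.0164, 0.0162] [-0.1, 0.01, -4.28]
```

```bash
python3 -m creep '[[[0.029,0.008,0.015],[0,0,-4.3]],[[0.0285,0.0105,0.015],[0,0,-4.3]],[[0.0275,0.0125,0.015],[-0.2,0,-4.3]],[[0.0265,0.0145,0.015],[-0.2,0,-4.3]],[[0.0255,0.0165,0.015],[-0.2,0,-4.3]],[[0,0,0],[0,0,0]],[[0,0,0],[0,0,0]]]'; python3 plan.py 526.5 -205 60 92 15
```

```text
time: 1.35
tool_pos: [531.1, -186.8, 121.2]
ee_rot: [3.138, -0.003, 1.646]
force: [-0.9, -0.9, 0.6]
finger_gap: 85.4
t 1.35 pos [ 531.1 -186.8  121.2] rpy [179.8  -0.2  94.3] F [-0.9 -0.9  0.6] gap 85.4 rows 5
[-0.0036, -0.0012, 0.0122] [0.04, -0.03, 0.46]
[-0.0036, -0.0012, 0.0122] [0.04, -0.03, 0.46]
[-0.0036, -0.0012, 0.0122] [0.04, -0.03, 0.46]
[-0.0036, -0.0011, 0.0122] [0.04, -0.03, 0.46]
[-0.0036, -0.0011, 0.0122] [0.04, -0.03, 0.46]
```

```bash
python3 -m creep '[[[-0.0065,-0.002,0.012],[0,0,0.8]],[[-0.0065,-0.002,0.012],[0,0,0.8]],[[-0.004,-0.001,0.012],[0,0,0.6]],[[0,0,0],[0,0,0]],[[0,0,0],[0,0,0]]]'; python3 plan.py 526.5 -205 60 92 15
```

```text
time: 1.77
tool_pos: [524.4, -209.6, 80.7]
ee_rot: [3.141, -0.002, 1.596]
force: [0.8, 0.7, 0.8]
finger_gap: 85.5
t 1.77 pos [ 524.4 -209.6   80.7] rpy [ 1.80e+02 -1.00e-01  9.15e+01] F [0.8 0.7 0.8] gap 85.5 rows 2
[0.0022, 0.0011, 0.0104] [0.02, -0.06, -0.27]
[0.0022, 0.0011, 0.0104] [0.02, -0.06, -0.27]
```

```bash
python3 -m creep '[[[0.004,0.002,0.01],[0,0,-0.5]],[[0,0,0.012],[0,0,0]],[[0,0,0.012],[0,0,0]],[[0,0,0.01],[0,0,0]],[[0,0,0],[0,0,0]],[[0,0,0],[0,0,0]]]'; python3 plan.py 526.5 -205 8 92 10
python3 - <<'E'
from h import *
c=capture("side");save("s1",cv2.resize(c["image"][160:340,180:400],None,fx=3,fy=3))
E
```

```text
time: 2.27
tool_pos: [525.8, -206.3, 31.8]
ee_rot: [3.141, -0.002, 1.603]
force: [0.6, -0.5, 0.7]
finger_gap: 85.2
t 2.27 pos [ 525.8 -206.3   31.8] rpy [ 1.80e+02 -1.00e-01  9.19e+01] F [ 0.6 -0.5  0.7] gap 85.2 rows 3
[0.0004, 0.0003, 0.0079] [0.01, -0.04, -0.05]
[0.0004, 0.0003, 0.0079] [0.01, -0.04, -0.05]
[0.0004, 0.0003, 0.0079] [0.01, -0.04, -0.05]
```

View pics/s1.png

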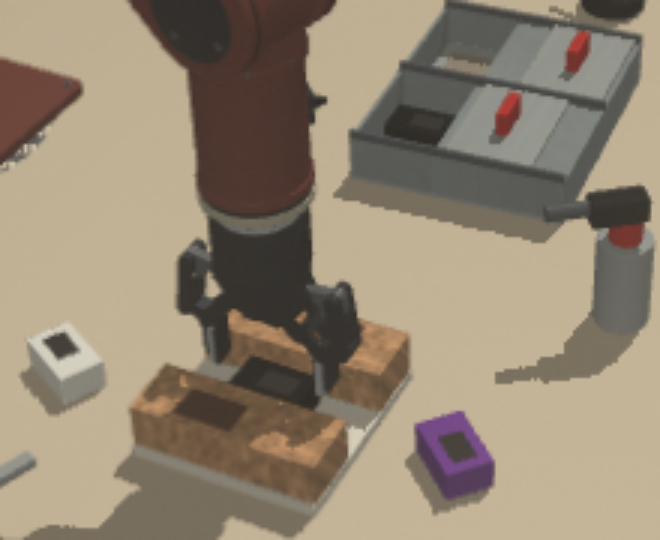

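The fingers straddle the block (crop 275,380) inside the channel, one at each end. Now I'll lower and close.

```bash
python3 -m creep '[[[0,0,0.008],[0,0,0]],[[0,0,0.008],[0,0,0]],[[0,0,0.004],[0,0,0]],[[0,0,0],[0,0,0]]]'; python3 -m creep '[[[0,0,0],[0,0,0]],[[0,0,0],[0,0,0]],[[0,0,0],[0,0,0]],[[0,0,0],[0,0,0]],[[0,0,0],[0,0,0]],[[0,0,0],[0,0,0]],[[0,0,0],[0,0,0]],[[0,0,0],[0,0,0]]]' -1 30
```

```text
time: 2.65
tool_pos: [526.7, -206.4, 11.0]
ee_rot: [3.139, -0.001, 1.604]
force: [0.6, -0.8, 0.4]
finger_gap: 85.1
time: 3.32
tool_pos: [527.2, -206.6, 11.7]
ee_rot: [3.138, -0.001, 1.603]
force: [-0.2, 0.2, -1.1]
finger_gap: 61.5
```

Gripped (gap 61.5). Lift.

```bash
python3 -m creep '[[[0,0,-0.008],[0,0,0]],[[0,0,-0.015],[0,0,0]],[[0,0,-0.015],[0,0,0]],[[0,0,-0.015],[0,0,0]],[[0,0,-0.015],[0,0,0]],[[0,0,-0.008],[0,0,0]],[[0,0,0],[0,0,0]]]' - 40; python3 plan.py 490 0 100 94 30
```

```text
time: 3.9
tool_pos: [526.3, -206.1, 93.1]
ee_rot: [3.14, -0.001, 1.604]
force: [0.1, 0.9, -0.7]
finger_gap: 61.4
t 3.9 pos [ 526.3 -206.1   93.1] rpy [ 1.799e+02 -1.000e-01  9.190e+01] F [ 0.1  0.9 -0.7] gap 61.4 rows 7
[0.0296, -0.0042, -0.001] [0.02, -0.01, -0.3]
[0.0296, -0.004, -0.001] [0.02, -0.01, -0.3]
[0.0296, -0.0039, -0.001] [0.02, -0.01, -0.3]
[0.0297, -0.0037, -0.001] [0.02, -0.01, -0.3]
[0.0297, -0.0036, -0.001] [0.02, -0.01, -0.3]
[0.0297, -0.0034, -0.001] [0.02, -0.01, -0.3]
[0.0297, -0.0033, -0.001] [0.02, -0.01, -0.3]
```

```bash
python3 -m creep '[[[0.02,-0.003,0],[0,0,0]],[[0.03,-0.004,0],[0,0,0]],[[0.03,-0.004,0],[0,0,0]],[[0.03,-0.004,0],[0,0,0]],[[0.03,-0.004,0],[0,0,0]],[[0.02,-0.003,0],[0,0,0]],[[0.01,0,0],[0,0,0]],[[0,0,0],[0,0,0]]]'; python3 plan.py 490 0 4 92 15
```

```text
time: 4.57
tool_pos: [496.3, -32.8, 90.6]
ee_rot: [3.14, 0.0, 1.599]
force: [0.1, 0.1, -0.9]
finger_gap: 61.0
t 4.57 pos [496.3 -32.8  90.6] rpy [179.9   0.   91.6] F [ 0.1  0.1 -0.9] gap 61.0 rows 7
[0.0047, -0.0008, 0.0124] [0.01, 0.0, -0.06]
[0.0047, -0.0008, 0.0124] [0.01, 0.0, -0.06]
[0.0047, -0.0008, 0.0124] [0.01, 0.0, -0.06]
[0.0047, -0.0008, 0.0124] [0.01, 0.0, -0.06]
[0.0047, -0.0008, 0.0124] [0.01, 0.0, -0.06]
[0.0047, -0.0008, 0.0124] [0.01, 0.0, -0.06]
[0.0047, -0.0007, 0.0124] [0.01, 0.0, -0.06]
```

```bash
python3 -m creep '[[[0.01,-0.002,0.01],[0,0,0]],[[0.01,-0.002,0.014],[0,0,0]],[[0.008,0,0.014],[0,0,0]],[[0,0,0.014],[0,0,0]],[[0,0,0.012],[0,0,0]],[[0,0,0.005],[0,0,0]],[[0,0,0],[0,0,0]],[[0,0,0],[0,0,0]]]'; python3 plan.py 490 0 3 92 5
```

```text
time: 5.23
tool_pos: [494.1, -13.8, 17.7]
ee_rot: [3.14, 0.003, 1.591]
force: [-0.2, -0.4, -0.7]
finger_gap: 60.9
t 5.23 pos [494.1 -13.8  17.7] rpy [179.9   0.2  91.2] F [-0.2 -0.4 -0.7] gap 60.9 rows 5
[0.0028, -0.0008, 0.0029] [0.02, 0.04, -0.17]
[0.0028, -0.0008, 0.0029] [0.02, 0.04, -0.17]
[0.0028, -0.0008, 0.0029] [0.02, 0.04, -0.17]
[0.0028, -0.0007, 0.0029] [0.02, 0.04, -0.17]
[0.0028, -0.0007, 0.0029] [0.02, 0.04, -0.17]
```

```bash
python3 -m creep '[[[0,0,0.005],[0,0,0]],[[0,0,0.005],[0,0,0]],[[0,0,0.003],[0,0,0]],[[0,0,0],[0,0,0]],[[0,0,0],[0,0,0]]]'; python3 -m creep '[[[0,0,0.0015],[0,0,0]],[[0,0,0.0015],[0,0,0]],[[0,0,0],[0,0,0]]]'
```

```text
time: 5.65
tool_pos: [496.0, -15.9, 5.3]
ee_rot: [3.137, 0.004, 1.588]
force: [-0.2, -0.1, 0.1]
finger_gap: 60.9
time: 5.9
tool_pos: [496.4, -15.8, 2.5]
ee_rot: [3.136, 0.004, 1.589]
force: [-0.9, -0.4, -1.2]
finger_gap: 61.3
```

```bash
python3 -m creep '[[[0,0,0.0015],[0,0,0]],[[0,0,0.0015],[0,0,0]],[[0,0,0],[0,0,0]]]';python3 -m creep '[[[0,0,0.0015],[0,0,0]],[[0,0,0],[0,0,0]]]'
```

```text
time: 6.15
tool_pos: [496.9, -15.8, 1.3]
ee_rot: [3.135, 0.005, 1.589]
force: [0.5, -0.0, -1.0]
finger_gap: 61.4
time: 6.32
tool_pos: [497.4, -15.8, 1.1]
ee_rot: [3.135, 0.006, 1.589]
force: [0.3, 0.2, -1.3]
finger_gap: 61.1
```

```bash
python3 -m creep '[[[0,0,0.002],[0,0,0]],[[0,0,0.002],[0,0,0]],[[0,0,0],[0,0,0]]]'
python3 - <<'E'
from h import *
c=capture("side");save("s2",cv2.resize(c["image"][150:310,170:370],None,fx=3.5,fy=3.5))
E
```

```text
time: 6.57
tool_pos: [498.0, -15.9, 1.4]
ee_rot: [3.135, 0.009, 1.588]
force: [-0.0, 0.1, -0.4]
finger_gap: 61.1
```

View pics/s2.png

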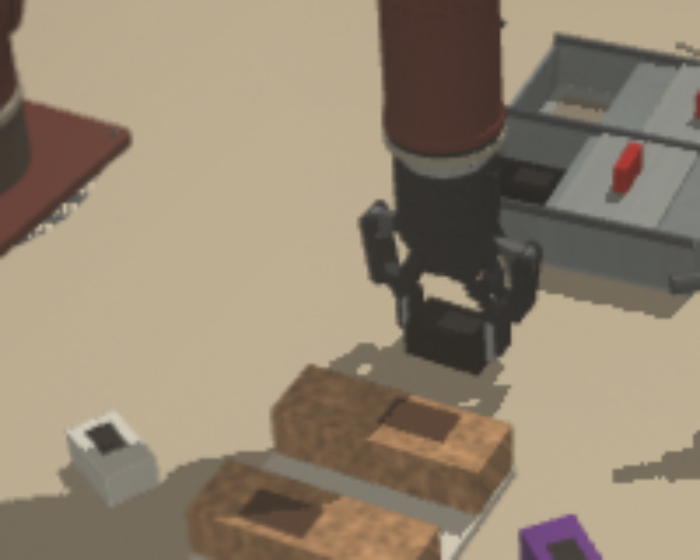

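```bash
cat > z.py <<'E'
from h import *
s=read_state(); print("q",s["q"].round(3),"tau",s["joint_torque"].round(1),"ft",s["ft_torque"].round(2))
c=capture("side"); d,P=cloud(c); im=c["image"].astype(int)
# block front face: dark pixels facing the camera
m=(im.max(-1)<60)&(abs(P[...,0]-497)<40)&(abs(P[...,1]+16)<40)&(P[...,2]<60)
m&=P[...,2]<45
print(m.sum(),"dark z pct",np.percentile(P[m][:,2],[1,5,50,95]).round(1),"y pct",np.percentile(P[m][:,1],[2,50]).round(1))
v,u=np.nonzero(m&(abs(P[...,0]-490)<25)); 
for uu in range(u.min(),u.max(),4):
    k=v[u==uu].max(); print(uu,k,P[k,uu].round(1),"below",P[k+2,uu].round(1),im[k+2,uu])
E
python3 z.py
```

```text
q [ 0.348  0.317 -0.461  2.043  0.205  0.816 -0.215] tau [  0.2 -50.8  -4.3 -29.6   0.    0.2  -0. ] ft [ 0.02 -0.02  0.01]
336 dark z pct [ 3.5  5.4 26.5 35.4] y pct [-41.9 -33.8]
286 249 [470.2 -40.3  11.2] below [467.7 -36.9   1.1] [97 90 76]
290 251 [483.3 -42.5  10.8] below [482.6 -42.    3.5] [116 107  91]
294 252 [489.4 -32.8   2.5] below [490.4 -35.2  -2.1] [114 105  89]
298 254 [504.2 -38.2   5.1] below [507.  -43.4   3.3] [116 107  90]
302 255 [514.9 -36.4   4.3] below [516.9 -40.3   1.2] [115 106  90]
306 240 [511.4  -6.2  30.8] below [514.7 -12.4  29.7] [63 59 53]
```

Measured block underside is within about 2 mm of the bench, and z stays at the expected contact height (~1.4). Release, and look.

```bash
python3 -m creep '[[[0,0,0],[0,0,0]],[[0,0,0],[0,0,0]],[[0,0,0],[0,0,0]],[[0,0,0],[0,0,0]]]' 0.65; python3 -m creep '[[[0,0,-0.01],[0,0,0]],[[0,0,-0.02],[0,0,0]],[[0,0,-0.025],[0,0,0]],[[0,0,-0.025],[0,0,0]],[[0,0,-0.015],[0,0,0]],[[0,0,0],[0,0,0]]]' 1
```

```text
time: 7.0
tool_pos: [497.8, -15.9, -0.4]
ee_rot: [3.135, 0.008, 1.588]
force: [-0.5, -0.5, 0.5]
finger_gap: 70.6
time: 7.5
tool_pos: [495.3, -14.4, 99.6]
ee_rot: [3.14, 0.006, 1.59]
force: [1.0, -0.2, -0.5]
finger_gap: 85.6
```

```bash
cat > blk.py <<'E'
from h import *
for n in("top","side"):
    c=capture(n); d,P=cloud(c); mx=c["image"].max(-1); e=np.array(c["eye"])
    m=(mx<65)&(abs(P[...,0]-495)<60)&(abs(P[...,1]+16)<60)&(P[...,2]>20)&(P[...,2]<36)
    k,l,s,_=cv2.connectedComponentsWithStats(m.astype(np.uint8))
    if k<2: continue
    m=l==1+np.argmax(s[1:,4]); r=d[m]; q=(e+r*((28-e[2])/r[:,2])[:,None])[:,:2].astype(np.float32)
    print(n,m.sum(),np.round(cv2.minAreaRect(q)[0]+cv2.minAreaRect(q)[1]+(cv2.minAreaRect(q)[2],),1),"z",P[m][:,2].mean().round(1))
E
python3 blk.py; python3 plan.py 497 -16 95 182 20
```

```text
side 254 [501.  -25.2  64.5  48.1   1.4] z 27.3
t 7.6 pos [494.1 -14.6  96.9] rpy [-180.     0.3   91.1] F [-0.3 -0.4  0.3] gap 85.4 rows 13
[-0.0001, 0.0002, 0.0002] [-0.02, 0.02, -7.0]
[-0.0001, 0.0002, 0.0002] [-0.02, 0.02, -7.0]
[-0.0002, 0.0002, 0.0002] [-0.02, 0.02, -7.0]
[-0.0002, 0.0002, 0.0002] [-0.02, 0.02, -7.0]
[-0.0002, 0.0001, 0.0002] [-0.02, 0.02, -7.0]
[-0.0002, 0.0001, 0.0002] [-0.02, 0.02, -7.0]
[-0.0002, 0.0001, 0.0002] [-0.02, 0.02, -7.0]
[-0.0002, 0.0001, 0.0002] [-0.02, 0.02, -7.0]
```

```bash
python3 -m creep '[[[0,0,0],[0,0,-7]],[[0,0,0],[0,0,-7]],[[0,0,0],[0,0,-7]],[[0,0,0],[0,0,-7]],[[0,0,0],[0,0,-7]],[[0,0,0],[0,0,-7]],[[0,0,0],[0,0,-7]],[[0,0,0],[0,0,-7]]]';  python3 plan.py 497 -15 95 181.4 20
```

```text
time: 8.27
tool_pos: [487.7, -14.4, 88.3]
ee_rot: [-3.131, -0.01, 2.588]
force: [-0.1, -1.2, 0.2]
finger_gap: 85.6
t 8.27 pos [487.7 -14.4  88.3] rpy [-179.4   -0.6  148.3] F [-0.1 -1.2  0.2] gap 85.6 rows 5
[-0.0016, 0.0009, -0.0014] [-0.09, -0.15, -6.63]
[-0.0017, 0.0007, -0.0014] [-0.09, -0.15, -6.63]
[-0.0018, 0.0005, -0.0014] [-0.09, -0.15, -6.63]
[-0.0018, 0.0003, -0.0014] [-0.09, -0.15, -6.63]
[-0.0018, 0.0001, -0.0014] [-0.09, -0.15, -6.63]
```

```bash
python3 -m creep '[[[-0.002,0.001,0],[0,0,-6.6]],[[-0.002,0.001,0],[0,0,-6.6]],[[-0.002,0.001,0],[0,-0.3,-6.6]],[[-0.002,0,0],[0,-0.3,-6.6]],[[-0.002,0,0],[0,0,-3.5]],[[0,0,0],[0,0,0]],[[0,0,0],[0,0,0]]]';  python3 plan.py 497 -15 40 181.4 20
python3 - <<'E'
from h import *
c=capture("top");save("t2",cv2.resize(c["image"][140:320,160:460],None,fx=2.6,fy=2.6))
E
python3 blk.py
```

```text
time: 8.85
tool_pos: [492.3, -14.4, 79.4]
ee_rot: [-3.139, -0.019, -3.14]
force: [0.2, 0.4, -0.2]
finger_gap: 85.2
t 8.85 pos [492.3 -14.4  79.4] rpy [-179.9   -1.1 -179.9] F [ 0.2  0.4 -0.2] gap 85.2 rows 2
[-0.0027, -0.0002, 0.0196] [-0.06, -0.53, -0.67]
[-0.0025, -0.0003, 0.0197] [-0.06, -0.53, -0.67]
side 261 [500.8 -24.9  63.9  49.8   1.5] z 27.9
```

View pics/t2.png

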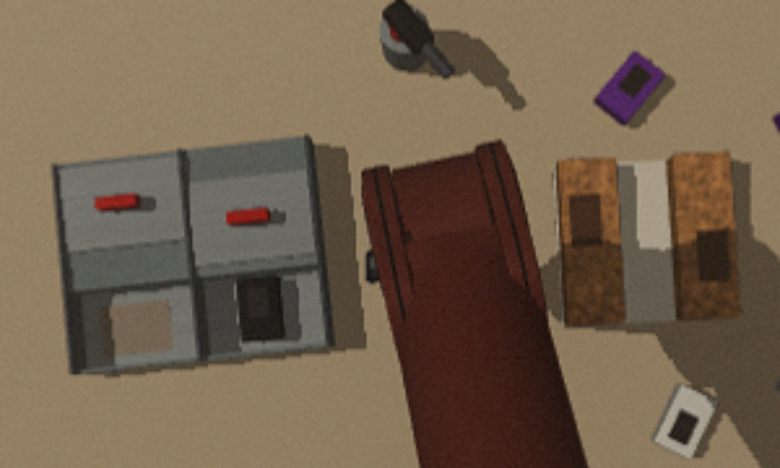

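Top view: box unchanged, both tabs where they were, with the arm hiding the block. Lower onto the long sides.

```bash
python3 -m creep '[[[-0.003,0,0.012],[0,-0.5,-0.6]],[[-0.003,0,0.014],[0,-0.4,-0.6]],[[0,0,0.012],[0,0,0]],[[0,0,0.006],[0,0,0]],[[0,0,0],[0,0,0]],[[0,0,0],[0,0,0]]]' 0.6;  python3 plan.py 498.5 -15 4 181.4 20
```

```text
time: 9.5
tool_pos: [498.5, -14.4, 34.1]
ee_rot: [-3.138, -0.001, -3.126]
force: [-0.1, 1.0, -0.0]
finger_gap: 68.2
t 9.5 pos [498.5 -14.4  34.1] rpy [-1.798e+02 -1.000e-01 -1.791e+02] F [-0.1  1.  -0. ] gap 68.2 rows 2
[0.0, -0.0002, 0.0151] [-0.09, -0.03, -0.25]
[0.0, -0.0003, 0.0151] [-0.09, -0.03, -0.25]
```

```bash
python3 -m creep '[[[0,0,0.008],[0,0,0]],[[0,0,0.01],[0,0,0]],[[0,0,0.008],[0,0,0]],[[0,0,0.002],[0,0,0]],[[0,0,0],[0,0,0]]]' 0.6; python3 plan.py 498.5 -15 4 181.4 20
```

```text
time: 9.92
tool_pos: [499.2, -14.6, 4.4]
ee_rot: [-3.138, 0.0, -3.127]
force: [-0.7, -0.5, -0.3]
finger_gap: 68.2
t 9.92 pos [499.2 -14.6   4.4] rpy [-179.8    0.  -179.2] F [-0.7 -0.5 -0.3] gap 68.2 rows 1
[0.0007, -0.0004, 0.0004] [-0.21, 0.03, -0.57]
```

```bash
python3 -m creep '[[[0,0,0],[0,0,0]],[[0,0,0],[0,0,0]],[[0,0,0],[0,0,0]],[[0,0,0],[0,0,0]],[[0,0,0],[0,0,0]],[[0,0,0],[0,0,0]],[[0,0,0],[0,0,0]],[[0,0,0],[0,0,0]]]' -1 40; python3 -m creep '[[[0,0,-0.008],[0,0,0]],[[0,0,-0.02],[0,0,0]],[[0,0,-0.025],[0,0,0]],[[0,0,-0.025],[0,0,0]],[[0,0,-0.02],[0,0,0]],[[0,0,-0.01],[0,0,0]],[[0,0,0],[0,0,0]]]'; python3 plan.py 449.5 293 120 186 30
```

```text
time: 10.58
tool_pos: [499.9, -14.6, 5.3]
ee_rot: [-3.138, 0.002, -3.127]
force: [0.4, 0.0, -0.6]
finger_gap: 38.9
time: 11.17
tool_pos: [498.2, -13.2, 119.6]
ee_rot: [-3.139, -0.001, -3.125]
force: [-1.1, -0.6, -0.2]
finger_gap: 39.1
t 11.17 pos [498.2 -13.2 119.6] rpy [-1.799e+02 -1.000e-01 -1.791e+02] F [-1.1 -0.6 -0.2] gap 39.1 rows 11
[0.004, 0.0279, -0.0001] [-0.01, -0.01, -0.46]
[0.0038, 0.0279, -0.0001] [-0.01, -0.01, -0.46]
[0.0035, 0.028, -0.0001] [-0.01, -0.01, -0.46]
[0.0033, 0.028, -0.0001] [-0.01, -0.01, -0.46]
[0.0031, 0.028, -0.0001] [-0.01, -0.01, -0.46]
[0.0029, 0.028, -0.0001] [-0.01, -0.01, -0.46]
[0.0026, 0.0281, -0.0001] [-0.01, -0.01, -0.46]
[0.0024, 0.0281, -0.0001] [-0.01, -0.01, -0.46]
```

```bash
python3 -m creep '[[[0.003,0.018,0],[0,0,-0.5]],[[0.004,0.028,0],[0,0,-0.5]],[[0.0035,0.028,0],[0,0,-0.5]],[[0.0035,0.028,0],[0,0,-0.5]],[[0.003,0.028,0],[0,0,-0.5]],[[0.003,0.028,0],[0,0,-0.5]],[[0.003,0.028,0],[0,0,-0.5]],[[0.0025,0.028,0],[0,0,-0.5]]]'; python3 plan.py 449.5 293 110 186 25
```

```text
time: 11.83
tool_pos: [460.9, 198.5, 113.0]
ee_rot: [-3.135, -0.005, -3.068]
force: [-0.0, -0.9, -0.9]
finger_gap: 39.5
t 11.83 pos [460.9 198.5 113. ] rpy [-179.6   -0.3 -175.8] F [-0.  -0.9 -0.9] gap 39.5 rows 4
[0.0011, 0.0238, 0.0006] [-0.09, -0.07, -0.44]
[0.0009, 0.0238, 0.0006] [-0.09, -0.07, -0.44]
[0.0007, 0.0238, 0.0007] [-0.09, -0.07, -0.44]
[0.0006, 0.0238, 0.0007] [-0.09, -0.07, -0.44]
```

```bash
python3 -m creep '[[[0.001,0.022,0],[-0.1,0,-0.4]],[[0.001,0.02,0],[-0.1,0,-0.4]],[[0,0.015,0],[-0.1,0,-0.4]],[[0,0.008,0],[0,0,0]],[[0,0,0],[0,0,0]],[[0,0,0],[0,0,0]]]'; python3 plan.py 449.5 293 70 186 25
```

```text
time: 12.33
tool_pos: [447.2, 272.0, 107.2]
ee_rot: [3.14, -0.012, -3.035]
force: [0.2, -0.8, -0.0]
finger_gap: 39.4
t 12.33 pos [447.2 272.  107.2] rpy [ 179.9   -0.7 -173.9] F [ 0.2 -0.8 -0. ] gap 39.4 rows 2
[-0.0025, 0.0103, 0.0186] [0.03, -0.36, 0.04]
[-0.0024, 0.0103, 0.0186] [0.03, -0.36, 0.04]
```

```bash
python3 -m creep '[[[-0.002,0.01,0.008],[0,-0.4,0]],[[-0.001,0.008,0.01],[0,-0.3,0]],[[0,0.001,0.006],[0,0,0]],[[0,0,0],[0,0,0]],[[0,0,0],[0,0,0]]]'; python3 plan.py 449.5 293 12 186 25
python3 - <<'E'
from h import *
c=capture("top");save("t3",cv2.resize(c["image"][190:300,160:310],None,fx=4.5,fy=4.5))
E
```

```text
time: 12.75
tool_pos: [449.8, 285.0, 80.7]
ee_rot: [-3.139, -0.002, -3.043]
force: [0.5, -0.4, 0.3]
finger_gap: 39.6
t 12.75 pos [449.8 285.   80.7] rpy [-1.798e+02 -1.000e-01 -1.743e+02] F [ 0.5 -0.4  0.3] gap 39.6 rows 3
[-0.0002, 0.0027, 0.0229] [-0.06, -0.03, -0.11]
[-0.0002, 0.0027, 0.0229] [-0.06, -0.03, -0.11]
[-0.0002, 0.0027, 0.0229] [-0.06, -0.03, -0.11]
```

View pics/t3.png

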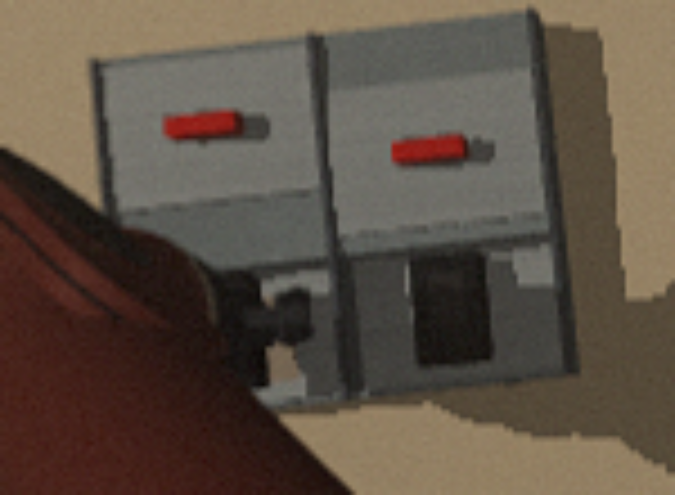

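The block hangs over the left chamber (crop 240,320); the finger shows at (290,320), clear of the middle rail. Descend in steps.

```bash
python3 -m creep '[[[0,0.003,0.008],[0,0,0]],[[0,0.002,0.01],[0,0,0]],[[0,0,0.007],[0,0,0]],[[0,0,0],[0,0,0]],[[0,0,0],[0,0,0]]]'; python3 plan.py 449.5 290 9.5 186 25
```

```text
time: 13.22
tool_pos: [450.6, 288.1, 53.8]
ee_rot: [-3.138, -0.0, -3.046]
force: [-0.5, 0.5, -1.5]
finger_gap: 39.4
t 13.22 pos [450.6 288.1  53.8] rpy [-179.8   -0.  -174.5] F [-0.5  0.5 -1.5] gap 39.4 rows 2
[0.0005, 0.0011, 0.0221] [-0.11, -0.01, -0.27]
[0.0005, 0.0011, 0.0221] [-0.11, -0.01, -0.27]
```

```bash
python3 -m creep '[[[0.001,0,0.006],[0,0,-0.3]],[[0.001,0,0.007],[-0.1,0,-0.2]],[[0,0,0.006],[0,0,0]],[[0,0,0],[0,0,0]],[[0,0,0],[0,0,0]]]'; python3 plan.py 449.5 290 9.5 186 25
```

```text
time: 13.63
tool_pos: [448.2, 287.8, 32.6]
ee_rot: [-3.14, -0.001, -3.036]
force: [-0.2, 0.4, -1.4]
finger_gap: 39.3
t 13.63 pos [448.2 287.8  32.6] rpy [-179.9   -0.  -174. ] F [-0.2  0.4 -1.4] gap 39.3 rows 1
[-0.0015, 0.0021, 0.0231] [-0.11, -0.05, 0.04]
```

```bash
python3 -m creep '[[[-0.001,0,0.006],[0,0,0]],[[0,0,0.006],[0,0,0]],[[0,0,0.004],[0,0,0]],[[0,0,0],[0,0,0]],[[0,0,0],[0,0,0]]]'; python3 -m creep '[[[0,0,0.002],[0,0,0]],[[0,0,0.001],[0,0,0]],[[0,0,0],[0,0,0]]]'; python3 plan.py 449.5 290 9.5 186 25
```

```text
time: 14.05
tool_pos: [449.5, 288.0, 14.9]
ee_rot: [-3.14, -0.001, -3.036]
force: [0.1, 0.2, -1.8]
finger_gap: 39.4
time: 14.3
tool_pos: [449.6, 288.1, 11.8]
ee_rot: [-3.14, -0.0, -3.036]
force: [-0.6, 1.0, -0.3]
finger_gap: 39.6
t 14.3 pos [449.6 288.1  11.8] rpy [-179.9   -0.  -174. ] F [-0.6  1.  -0.3] gap 39.6 rows 1
[-0.0001, 0.0019, 0.0023] [-0.1, -0.02, 0.04]
```

```bash
python3 -m creep '[[[0,0,0.0015],[0,0,0]],[[0,0,0.001],[0,0,0]],[[0,0,0],[0,0,0]]]'; python3 -m creep '[[[0,0,0.0015],[0,0,0]],[[0,0,0.0015],[0,0,0]],[[0,0,0],[0,0,0]]]';python3 -m creep '[[[0,0,0.0015],[0,0,0]],[[0,0,0],[0,0,0]]]'
```

```text
time: 14.55
tool_pos: [449.9, 288.2, 9.4]
ee_rot: [-3.14, 0.0, -3.036]
force: [0.5, -0.7, -0.4]
finger_gap: 39.0
time: 14.8
tool_pos: [450.2, 288.5, 8.9]
ee_rot: [-3.138, 0.001, -3.036]
force: [0.2, -0.4, -1.0]
finger_gap: 39.2
time: 14.97
tool_pos: [450.7, 288.9, 8.6]
ee_rot: [-3.138, 0.003, -3.036]
force: [0.9, -0.3, -1.1]
finger_gap: 39.4
```

Contact is at about 9, as expected (9.3). Release with a limited opening and rise.

```bash
python3 -m creep '[[[0,0,0],[0,0,0]],[[0,0,0],[0,0,0]],[[0,0,0],[0,0,0]],[[0,0,0],[0,0,0]],[[0,0,0],[0,0,0]]]' 0.3; python3 -m creep '[[[0,0,-0.006],[0,0,0]],[[0,0,-0.01],[0,0,0]],[[0,0,-0.02],[0,0,0]],[[0,0,-0.025],[0,0,0]],[[0,0,-0.025],[0,0,0]],[[0,0,-0.01],[0,0,0]],[[0,0,0],[0,0,0]]]'; python3 plan.py 540 302 140 186 25
```

```text
time: 15.38
tool_pos: [450.7, 288.9, 8.0]
ee_rot: [-3.138, 0.003, -3.036]
force: [-0.8, 0.6, -0.5]
finger_gap: 55.9
time: 15.97
tool_pos: [449.1, 289.4, 110.5]
ee_rot: [-3.139, 0.0, -3.035]
force: [0.3, 1.2, -0.3]
finger_gap: 55.4
t 15.97 pos [449.1 289.4 110.5] rpy [-179.8    0.  -173.9] F [ 0.3  1.2 -0.3] gap 55.4 rows 4
[-0.0229, 0.0007, -0.0074] [-0.04, 0.01, 0.03]
[-0.0229, 0.0007, -0.0074] [-0.04, 0.01, 0.03]
[-0.0229, 0.0007, -0.0074] [-0.04, 0.01, 0.03]
[-0.0229, 0.0007, -0.0074] [-0.04, 0.01, 0.03]
```

```bash
python3 -m creep '[[[-0.02,0,-0.01],[0,0,0]],[[-0.025,0,-0.008],[0,0,0]],[[-0.028,0,0],[0,0,0]],[[-0.02,0,0],[0,0,0]],[[0,0,0],[0,0,0]],[[0,0,0],[0,0,0]]]' 0.6; python3 plan.py 565.5 303 90 186 25;  python3 - <<'E'
from h import *
for n,(a,b,x,y) in(("top",(190,300,160,310)),("side",(140,240,290,410))):
    c=capture(n);np.save(n+"4.npy",c,allow_pickle=True);save(n+"4",c["image"][a:b,x:y])
a=[cv2.resize(cv2.imread(f"pics/{n}4.png"),(390,390)) for n in("top","side")]
cv2.imwrite("pics/both4.png",np.hstack(a))
E
```

```text
time: 16.47
tool_pos: [544.2, 298.5, 127.0]
ee_rot: [-3.135, 0.001, -3.034]
force: [-0.9, 0.7, 0.6]
finger_gap: 68.3
t 16.47 pos [544.2 298.5 127. ] rpy [-179.6    0.  -173.9] F [-0.9  0.7  0.6] gap 68.3 rows 2
[-0.0108, 0.0012, 0.0185] [-0.18, 0.02, 0.07]
[-0.0108, 0.0012, 0.0185] [-0.18, 0.02, 0.07]
```

View pics/both4.png

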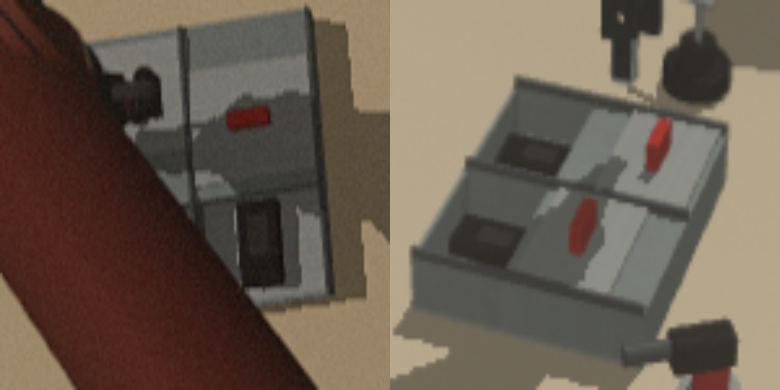

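Side view: the block lies flat in the left chamber (right panel 530,155), with the cold block in the right chamber (485,240) and the cover tabs in place. Next I measure its box-frame position from the side depth, then go over the tab.

```bash
python3 - <<'E'
from h import *
c=np.load("side4.npy",allow_pickle=True).item(); d,P=cloud(c); mx=c["image"].max(-1)
B=R.from_euler("z",6,degrees=True)
Q=B.inv().apply((P-[516.7,237.6,0]).reshape(-1,3)).reshape(P.shape)
for y0 in(62,-62):
    m=(mx<60)&(abs(Q[...,0]+61)<45)&(abs(Q[...,1]-y0)<55)&(Q[...,2]>26)&(Q[...,2]<40)
    k,l,s,_=cv2.connectedComponentsWithStats(m.astype(np.uint8)); m=l==1+np.argmax(s[1:,4])
    q=Q[m]; print(y0,m.sum(),"x",np.percentile(q[:,0],[2,98]).round(1),"y",np.percentile(q[:,1],[2,98]).round(1),"z",np.percentile(q[:,2],[10,50,90]).round(1))
E
python3 -m creep '[[[-0.009,0.002,0.008],[-0.2,0,0]],[[-0.009,0.002,0.01],[-0.2,0,0]],[[0,0,0.006],[0,0,0]],[[0,0,0],[0,0,0]],[[0,0,0],[0,0,0]]]' 0.6; python3 plan.py 565.5 303 55 186 25
```

```text
62 139 x [-91.5 -35.3] y [31.8 77.8] z [29.8 33.  35.6]
-62 157 x [-90.1 -35.2] y [-85.6 -41.4] z [28.5 31.4 35. ]
time: 16.98
tool_pos: [559.7, 304.6, 99.3]
ee_rot: [-3.141, -0.001, -3.031]
force: [-0.9, 0.8, 0.3]
finger_gap: 68.1
t 16.98 pos [559.7 304.6  99.3] rpy [-1.800e+02 -1.000e-01 -1.737e+02] F [-0.9  0.8  0.3] gap 68.1 rows 2
[-0.0028, -0.0011, 0.0222] [-0.02, -0.03, 0.16]
[-0.0028, -0.0011, 0.0222] [-0.02, -0.03, 0.16]
```

Block x mid is about -63 against a chamber centre of -61, top at 33 (32 expected), so it is placed. Descend on the tab.

```bash
python3 -m creep '[[[-0.003,-0.001,0.01],[0,0,0]],[[-0.003,-0.001,0.012],[0,0,0]],[[0,0,0.01],[0,0,0]],[[0,0,0.005],[0,0,0]],[[0,0,0],[0,0,0]],[[0,0,0],[0,0,0]]]'; python3 plan.py 565.5 303 55 186 25
```

```text
time: 17.48
tool_pos: [565.4, 302.7, 57.3]
ee_rot: [-3.14, -0.002, -3.031]
force: [-0.2, 0.3, -0.1]
finger_gap: 68.1
t 17.48 pos [565.4 302.7  57.3] rpy [-1.799e+02 -1.000e-01 -1.737e+02] F [-0.2  0.3 -0.1] gap 68.1 rows 1
[-0.0001, 0.0003, 0.0023] [-0.09, -0.14, 0.35]
```

```bash
python3 -m creep '[[[0,0,0],[0,0,0]],[[0,0,0],[0,0,0]],[[0,0,0],[0,0,0]],[[0,0,0],[0,0,0]],[[0,0,0],[0,0,0]],[[0,0,0],[0,0,0]]]' -1 30; python3 plan.py 449.5 293 57 186 25
```

```text
time: 17.98
tool_pos: [565.4, 303.1, 57.9]
ee_rot: [-3.141, -0.002, -3.031]
force: [1.4, 0.8, -2.6]
finger_gap: 38.9
t 17.98 pos [565.4 303.1  57.9] rpy [-1.799e+02 -1.000e-01 -1.736e+02] F [ 1.4  0.8 -2.6] gap 38.9 rows 5
[0.0233, 0.0006, 0.0002] [-0.01, -0.02, 0.07]
[0.0233, 0.0005, 0.0002] [-0.01, -0.02, 0.07]
[0.0233, 0.0005, 0.0002] [-0.01, -0.02, 0.07]
[0.0233, 0.0005, 0.0002] [-0.01, -0.02, 0.07]
[0.0233, 0.0004, 0.0002] [-0.01, -0.02, 0.07]
```

Tab gripped (38.9). Slide shut.

```bash
python3 -m creep '[[[0.008,0,0],[0,0,0]],[[0.015,0,0],[0,0,0]],[[0.015,0,0],[0,0,0]],[[0.015,0,0],[0,0,0]],[[0.015,0,0],[0,0,0]],[[0.01,0,0],[0,0,0]],[[0,0,0],[0,0,0]]]'; python3 plan.py 449.5 293 57 186 25
```

```text
time: 18.57
tool_pos: [484.4, 295.0, 57.8]
ee_rot: [3.141, 0.002, -3.03]
force: [-1.5, 0.7, -6.1]
finger_gap: 38.9
t 18.57 pos [484.4 295.   57.8] rpy [ 1.800e+02  1.000e-01 -1.736e+02] F [-1.5  0.7 -6.1] gap 38.9 rows 2
[0.0175, 0.001, 0.0004] [0.02, 0.05, 0.2]
[0.0175, 0.0009, 0.0004] [0.02, 0.05, 0.2]
```

```bash
python3 -m creep '[[[0.01,0,0],[0,0,0]],[[0.01,0,0],[0,0,0]],[[0.006,0,0],[0,0,0]],[[0.003,0,0],[0,0,0]],[[0,0,0],[0,0,0]]]'; python3 -m creep '[[[0.003,0,0],[0,0,0]],[[0.003,0,0],[0,0,0]],[[0.003,0,0],[0,0,0]]]'; python3 -m creep '[[[0.003,0,0],[0,0,0]],[[0.003,0,0],[0,0,0]]]'
```

```text
time: 18.98
tool_pos: [454.7, 292.0, 57.8]
ee_rot: [3.14, 0.003, -3.03]
force: [-0.0, 1.5, -5.2]
finger_gap: 38.9
time: 19.23
tool_pos: [448.5, 291.4, 58.0]
ee_rot: [3.137, 0.007, -3.031]
force: [21.3, 7.4, -24.7]
finger_gap: 39.1
time: 19.4
tool_pos: [448.7, 291.4, 58.0]
ee_rot: [3.133, 0.018, -3.033]
force: [13.9, 7.0, -15.3]
finger_gap: 39.0
```

The cover has reached its stop at x≈448.6, right where the shut tab should be (449.5). Release, rise and check.

```bash
python3 -m creep '[[[0,0,0],[0,0,0]],[[0,0,0],[0,0,0]],[[0,0,0],[0,0,0]],[[0,0,0],[0,0,0]],[[0,0,0],[0,0,0]]]' 0.5; python3 -m creep '[[[0,0,-0.01],[0,0,0]],[[0,0,-0.02],[0,0,0]],[[0,0,-0.03],[0,0,0]],[[0,0,-0.03],[0,0,0]],[[0,0,-0.03],[0,0,0]],[[0,0,-0.03],[0,0,0]],[[0,0,0],[0,0,0]]]';python3 -m creep '[[[0,-0.025,0],[0,0,0]],[[0,-0.03,0],[0,0,0]],[[0,-0.03,0],[0,0,0]],[[0,-0.03,0],[0,0,0]],[[0,-0.03,0],[0,0,0]],[[0,-0.03,0],[0,0,0]],[[0,-0.03,0],[0,0,0]],[[0,-0.02,0],[0,0,0]]]'; python3 -m creep '[[[0,-0.02,0],[0,0,0]],[[0,0,0],[0,0,0]],[[0,0,0],[0,0,0]]]'
python3 - <<'E'
from h import *
for n,(a,b,x,y) in(("top",(190,300,160,310)),("side",(140,240,290,410))):
    c=capture(n);save(n+"5",c["image"][a:b,x:y]); d,P=cloud(c);e=np.array(c["eye"])
    hs=cv2.cvtColor(c["image"],cv2.COLOR_RGB2HSV)
    red=((hs[...,0]<8)|(hs[...,0]>172))&(hs[...,1]>150)&(hs[...,2]>80)&(P[...,2]>65)&(P[...,2]<85)&(P[...,0]<620)&(P[...,0]>400)
    for lo,hi in((235,380),(110,235)):
        m=red&(P[...,1]>lo)&(P[...,1]<hi)
        if m.sum()<5: print(n,"none");continue
        r=d[m]; q=(e+r*((74-e[2])/r[:,2])[:,None])[:,:2].astype(np.float32); print(n,np.round(cv2.minAreaRect(q)[0],1))
cv2.imwrite("pics/both5.png",np.hstack([cv2.resize(cv2.imread(f"pics/{n}5.png"),(390,390)) for n in("top","side")]))
E
```

```text
time: 19.82
tool_pos: [450.2, 291.2, 59.3]
ee_rot: [3.133, 0.02, -3.035]
force: [1.2, 0.7, 0.4]
finger_gap: 64.0
time: 20.4
tool_pos: [443.9, 290.2, 218.5]
ee_rot: [3.133, 0.015, -3.03]
force: [0.8, 1.8, -0.2]
finger_gap: 64.2
time: 21.07
tool_pos: [468.8, 67.7, 225.2]
ee_rot: [3.129, 0.026, -3.014]
force: [0.6, -0.0, 0.5]
finger_gap: 64.2
time: 21.32
tool_pos: [471.4, 42.0, 226.6]
ee_rot: [3.131, 0.027, -3.02]
force: [-0.3, 0.6, 0.3]
finger_gap: 63.8
top [449.3 291.8]
top [549.1 186.9]
side [450.3 283.6]
side [551.8 168.1]
```

View pics/both5.png

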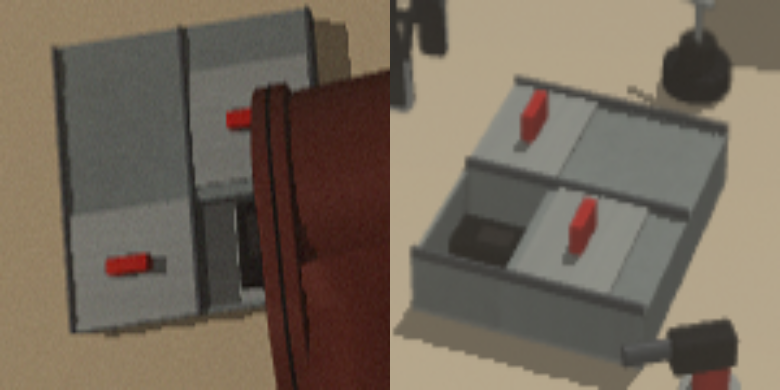

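Left cover is shut (tab at 449.3,291.8 in the top view against 449.5,293 expected). The right cover and cold block are unmoved and the robot is clear.

```bash
python3 -c "
from station import *
s=read_state();print(s['time'],abs(s['joint_velocities']).max());print(finish_job())"
```

```text
21.4167 0.015266755362498625
the job is handed in; nothing more can be done
None
```

The charcoal block is in the left chamber, which was the empty one, and that chamber's cover is shut. I handed the job in at 21.4 s; no verdict was reported.

**What I did:** I gripped the block by its ends in the hearth and set it on the bench. Then I regripped it by its long sides, lowered it to the left chamber's floor, released it, and slid the left cover to its stop by its tab.

**Last checks:**
- **Block:** before the cover closed, it lay flat. It was about 2 mm off the chamber's centre in x, and its top was at about 33 mm (32 expected).
- **Left cover:** it stopped hard. Its tab was at (449.3, 291.8), against (449.5, 293) expected for shut.
- **Right cover and cold block:** the side camera showed the right tab within about 2 mm of its start. The cold block looked unmoved in the last picture.
- **Robot:** it was clear of everything, with forces near zero.

**Checks that disagreed or were not made:**
- In the last top view the arm partly hid the right tab, so its position there (549.1, 186.9) is not reliable; I used the side camera for it.
- The block could not be seen again once the cover was shut.
- I did not measure the other bench items afterwards. The last crop showed the third-hand stand and part of the torch, but not the soldering board or tweezers.

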